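# Fill the show caddy for the cellar tour

## Robot

A 6-joint arm with a two-finger parallel gripper is mounted at the origin on the work surface; the furniture and walls round the work are solid. World frame = base frame: x ahead of the robot, y to its left, z up, the work surface at z = 0. Lengths are in m, angles in rad, forces in N, time in s.
With the tool pointing down it reaches from about 0.4 to 0.925 m from the base axis. Payload 3.4 kg.
Tool frame: the origin (TCP) lies midway between the tips of the shut fingers; the grasp point (between the pads) lies 19 mm behind it; z points along the fingers, y is the line along which they close (so a half turn about z gives the same grasp; the last joint's range is limited). The gripper opens to 85 mm and grips with 20 to 120 N. Pads are 22 mm wide; open, the fingers measure 114 mm over their backs; the gripper's body (76 mm by 85 mm) begins 54 mm behind the grasp point. The pads swing forward as they close: fully open they stand 13 mm farther back than shut.
Start: joints at [-1.175, 0.307, 1.506, -0, 1.328, -0.073], TCP at [0.26, -0.513, 0.231] pointing down, gripper open.
Joint ranges: [-3.12, 3.12], [-1.05, 2.28], [0.14, 2.33], [-1.42, 4.57], [0.1, 2.73], [-2.68, 2.68]. Speed limits (rad/s): [2.57, 2.57, 3.14, 3.14, 3.14, 3.14].

## Interface

Orientations are given as a rotation vector (axis times angle).
In Python, from rig import manip gives the robot as it stands.
- The arm moves only by the tool apply_moves, never from a script. Its argument "deltas" is a list that holds one entry, the list of rows, each a list of 7 numbers: the shift along the tool's x, y, z in m, then the turn, a rotation vector about the tool's x, y, z in degrees, then the closure, from 0 (fully open) to 1 (shut). A call has 1 to 10 rows; each row shifts and turns the commanded pose from where the row before left it, along the tool's axes as they then stand; what a row does not reach is not made up. A row lasts 1/10 s, in which the tool goes at most 50 mm and 8.59 degrees, less where a joint would pass 70% of its speed; a pose out of reach is approached as far as the arm can. A call with a gripper value outside its range is refused whole. The fingers move at their own pace and stop on an object; the grip force is fixed at half the most. Time passes only in rows, so rows that do not move let the fingers close. It gives the time, the measured TCP pose, the force, the opening and the grip force at its end, in the units of the state.
- manip.get_obs(): the state, without advancing time (a new reading comes with each control period).
- manip.read_camera(name): name is "scene" or "top"; returns a dict with "img" (420x560x3 uint8, red, green, blue), "range_z" (420x560 float32, m along the optical axis (not along the pixel's ray), 0 where there is no reading), "fx", "fy", "cx", "cy" (pixels), "cam_to_world" (4x4, takes a point from camera to world coordinates). Camera axes: x right, y up, looking along -z (the intrinsics and any distortion apply to the point x, -y, -z); pixel columns grow to the right and rows downward; lengths in m; the calibration is good to about 2 mm. A picture is of the moment at which its call begins.
- manip.finish_job(): hands the job in; it is judged then, once.
The state is a dict: "time_s": time; "joint_positions": joint angles; "joint_velocities": joint speeds; "tau": joint torques, N m; "tool_pos": TCP position; "tool_rot": TCP orientation; "force": force on the tool from outside, world axes, zero at the start; "torque": the same for the moment, N m; "gripper_width": finger opening in m; "finger_force": force on a finger pad.
Only numpy, scipy, OpenCV 4.12 (cv2) and the standard library are available. Lean on these libraries where they do the work, as an engineer would, in place of code of your own. Each camera call takes 0.05 s, during which the arm holds its last target. There are 200 camera calls.

## Task

Get the wooden show caddy ready for the cellar tour: lay the folded corkscrew in the long slot and the foil cutter flat in the square pocket, and stand the barrel bung upright in the large round well and the mushroom-shaped cork upright in the small round well, each resting on the floor of its cut-out. Any order will do. Leave the metal stopper and the match box where they are on the mat.

Things in the scene. Friction and masses are not known exactly. Their poses are not given: they have to be found in the camera images.
- corkscrew: Waiter's corkscrew, folded: a slim brown wooden bar 16 (x) x 110 (its y) x 14 mm, the handle sides 12 mm high; lies flat, long axis within about 0.45 rad of world y. Origin: centre of underside, z up. Starts on the 3 mm dark rubber mat, among six small things in two rows of three in any order, 86 mm (x) and 95 mm (y) apart. Grip across its 16 mm width at the middle. Belongs in the long slot.
- foil_cutter: Foil cutter: black U-shaped clip 44 (x) x 50 (y) x 14 mm, lying flat, the two arms run along y with an open gap between them. Origin: centre of underside, z up. Starts on the 3 mm dark rubber mat, among six small things in two rows of three in any order, 86 mm (x) and 95 mm (y) apart. Can be gripped across x (44 mm). Belongs in the square pocket.
- barrel_bung: Barrel bung: turned pale beech plug, a smooth cone frustum 50 mm across its flat top, narrower at the foot, 35 mm tall, standing on its narrow end. Origin: centre of underside, z up. Starts on the 3 mm dark rubber mat, among six small things in two rows of three in any order, 86 mm (x) and 95 mm (y) apart. Grip across the diameter in the upper half. Belongs in the large round well.
- mushroom_cork: Sparkling-wine cork: cork of mushroom outline with a waist at half height, 33 mm across, 48 mm tall, standing upright. Origin: centre of underside, z up. Starts on the 3 mm dark rubber mat, among six small things in two rows of three in any order, 86 mm (x) and 95 mm (y) apart. Grip across the head (about 30 mm), or over its whole side. Belongs in the small round well.
- metal_stopper: Look-alike to leave alone: grey metal bottle stopper, 33 mm round body with two small wings (47 mm over them), 38 mm tall. Origin: centre of underside, z up. Starts on the 3 mm dark rubber mat, among six small things in two rows of three in any order, 86 mm (x) and 95 mm (y) apart. 
- match_box: Look-alike to leave alone: closed plain block-shaped match box 35 x 53 x 14 mm, lying flat, about as large as the foil cutter but without the gap. Origin: centre of underside, z up. Starts on the 3 mm dark rubber mat, among six small things in two rows of three in any order, 86 mm (x) and 95 mm (y) apart. 
- insert_long: Insert with the long slot. Light-wood block 80 (x) x 140 (y) x 14 mm, one of four fixed 2 by 2 in any order in a low wooden caddy (rim 22 mm above the counter, 3 mm above the blocks) on either side of the 200 mm tall cask, turned up to 0.12 rad. Origin: centre of underside, 5 mm above the counter; z up. Slot centred, 34 mm along x, 126 mm along y, 5 mm deep (floor at z = 9 mm).
- insert_square: Insert with the square pocket. Light-wood block 80 (x) x 140 (y) x 14 mm, one of four fixed 2 by 2 in any order in a low wooden caddy (rim 22 mm above the counter, 3 mm above the blocks) on either side of the 200 mm tall cask, turned up to 0.12 rad. Origin: centre of underside, 5 mm above the counter; z up. Pocket centred, 62 mm along x, 68 mm along y, 5 mm deep (floor at z = 9 mm).
- insert_large_round: Insert with the large round well. Light-wood block 80 (x) x 140 (y) x 14 mm, one of four fixed 2 by 2 in any order in a low wooden caddy (rim 22 mm above the counter, 3 mm above the blocks) on either side of the 200 mm tall cask, turned up to 0.12 rad. Origin: centre of underside, 5 mm above the counter; z up. Well centred, 66 mm across, 8 mm deep (floor at z = 6 mm).
- insert_small_round: Insert with the small round well. Light-wood block 80 (x) x 140 (y) x 14 mm, one of four fixed 2 by 2 in any order in a low wooden caddy (rim 22 mm above the counter, 3 mm above the blocks) on either side of the 200 mm tall cask, turned up to 0.12 rad. Origin: centre of underside, 5 mm above the counter; z up. Well centred, 48 mm across, 8 mm deep (floor at z = 6 mm).
Things that resemble listed ones, but are neither listed nor needed, are in the scene too. Of the things that look like the mushroom_cork, the smaller one is meant.

How it is judged:
By the outcome, as a careful person would: the job done as asked, in the order asked, and still so for the second after the job is handed in, with the robot touching nothing.
It also fails if it takes over 138 s, if anything falls off the work surface, if the arm or the gripper's body presses on something with over 40 N, if the wrist force passes 120 N, or if a joint passes its speed limit or range.

## Working session

There is one attempt and no reset: what is moved stays moved. The work goes in short steps, Python scripts to look and compute and a tool call to move; the robot and the scene stay as the last step left them, time stands still between calls to the robot, and variables do not carry over. Pictures are saved under pics/ and viewed, at most 14 in all, crops included, and the job is handed in when it is done.

Besides the shell and the picture viewer there is one more tool, called after "Request:" as name(argument=value, ...), one argument or row to a line, values as JSON. apply_moves: Moves the arm, as the interface text tells. Its arguments: {"type":"object","properties":{"deltas":{"type":"array"}},"required":["deltas"]}

```bash
mkdir -p pics
cat > h.py <<'E'
import numpy as np, cv2
from rig import manip
def cam(n):
    c=manip.read_camera(n); return c
def pts(c):
    z=c["range_z"]; v,u=np.indices(z.shape)
    p=np.stack([(u-c["cx"])/c["fx"]*z,-(v-c["cy"])/c["fy"]*z,-z,np.ones_like(z)],-1)
    return (p@np.array(c["cam_to_world"]).T)[...,:3]
E
python3 - <<'E'
from h import *
for n in("scene","top"):
    c=cam(n); cv2.imwrite(f"pics/{n}0.png",c["img"][:,:,::-1]); print(n,{k:v for k,v in c.items() if k not in("img","range_z")}); np.save(f"{n}0.npy",pts(c)); np.save(f"{n}0z.npy",c["range_z"])
print(manip.get_obs())
E
```

```text
scene {'fx': 390.7745290587254, 'fy': 390.7745290587254, 'cx': 274.52501789057663, 'cy': 207.12111807185352, 'cam_to_world': array([[ 0.7740286 ,  0.2698483 , -0.57276664, -0.20140362],
       [-0.63288976,  0.30378862, -0.71215379, -0.75419147],
       [-0.0181735 ,  0.91372554,  0.40592531,  0.48367186],
       [ 0.        ,  0.        ,  0.        ,  1.        ]])}
top {'fx': 427.82978643863225, 'fy': 427.82978643863225, 'cx': 272.3181893567324, 'cy': 204.07599253498202, 'cam_to_world': array([[-0.01344843,  0.98486355, -0.17280892,  0.18514461],
       [-0.99988744, -0.01439555, -0.00422857,  0.00191418],
       [-0.00665224,  0.1727326 ,  0.98494629,  1.3043672 ],
       [ 0.        ,  0.        ,  0.        ,  1.        ]])}
{'time_s': 0.1, 'joint_positions': array([-1.17542592e+00,  3.07481560e-01,  1.50754375e+00,  2.40239231e-05,
        1.32842308e+00, -7.35013418e-02]), 'joint_velocities': array([ 0.00039843, -0.00189901, -0.00369138, -0.00113936,  0.0008111 ,
        0.00155521]), 'tau': array([-2.08827805e-03, -4.58531821e+01, -2.52608621e+01, -4.06591198e-05,
        5.60821136e-03,  1.79357227e-05]), 'tool_pos': array([ 0.25957096, -0.51236507,  0.23048232]), 'tool_rot': array([-3.05387287e+00, -7.29338943e-01,  4.30696342e-04]), 'force': array([ 0.51218743,  0.6134134 , -0.28547376]), 'torque': array([-0.04535482,  0.00540651,  0.01326246]), 'finger_force': 0.0, 'gripper_width': 0.08543866263893575}
```

View pics/scene0.png

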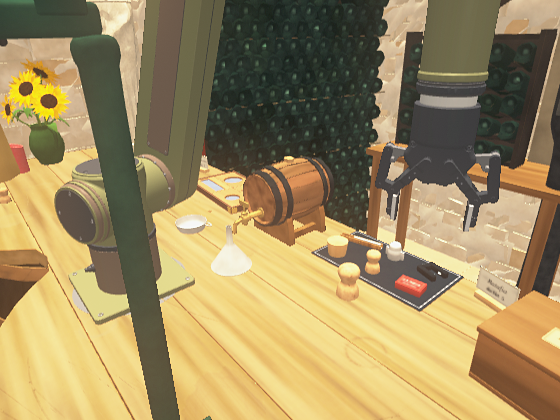

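View pics/top0.png

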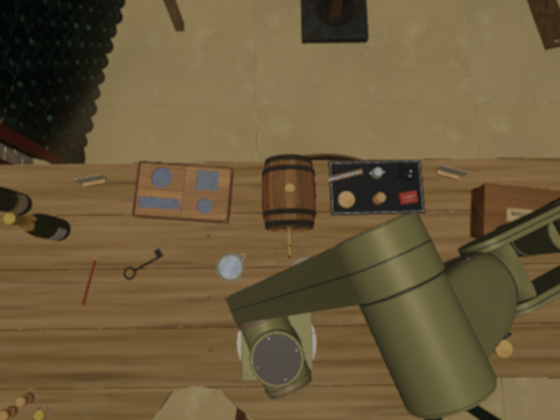

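The scene view shows the mat at (315-460, 235-305) holding bung, corkscrew, cork, stopper, match box and clip, with the big look-alike cork off the mat at (348,280). The top view shows the mat at (330-423,160-215), the cask at (288,193) and the caddy at (133-232,160-222).

Run:
```python
from h import *
a=cv2.imread("pics/top0.png"); P=np.load("top0.npy"); s=cv2.imread("pics/scene0.png")
A=cv2.resize(a[155:228,128:238],None,fx=5,fy=5,interpolation=cv2.INTER_CUBIC)
B=cv2.resize(a[155:220,325:430],None,fx=5,fy=5,interpolation=cv2.INTER_CUBIC)
w=max(A.shape[1],B.shape[1]); pad=lambda i:cv2.copyMakeBorder(i,0,0,0,w-i.shape[1],cv2.BORDER_CONSTANT)
im=np.vstack([pad(A),pad(B)]); im=cv2.resize(im,None,fx=.85,fy=.85); print(im.shape); cv2.imwrite("pics/crop1.png",im)
cv2.imwrite("pics/crop2.png",cv2.resize(s[225:315,300:500],None,fx=4,fy=4,interpolation=cv2.INTER_CUBIC))
np.set_printoptions(precision=4,suppress=True)
for n,(u,v) in dict(bung=(347,199),cork=(379,198),stop=(377,171),foil=(407,172),match=(408,197),mat=(361,190),caddyhole1=(162,176),h2=(207,180),h3=(158,203),h4=(205,206),deck=(185,192),table=(250,190),cask=(289,187),brass=(290,240),knob=(230,266)).items(): print(n,P[v,u])
```

```text
(586, 468, 3)
bung [ 0.4191 -0.2171  0.0404]
cork [ 0.4192 -0.3111  0.0487]
stop [ 0.5039 -0.3115  0.0415]
foil [ 0.5098 -0.4154 -0.0002]
match [ 0.4263 -0.4067  0.0201]
mat [ 0.454  -0.2684  0.0019]
caddyhole1 [0.5054 0.349  0.0125]
h2 [0.4914 0.2095 0.0087]
h3 [0.4201 0.3583 0.0137]
h4 [0.4087 0.2139 0.0131]
deck [0.4521 0.2748 0.0196]
table [0.4595 0.0764 0.0001]
cask [ 0.4249 -0.0381  0.1957]
brass [ 0.2945 -0.0419  0.0838]
knob [0.2259 0.1376 0.0031]
```

View pics/crop1.png

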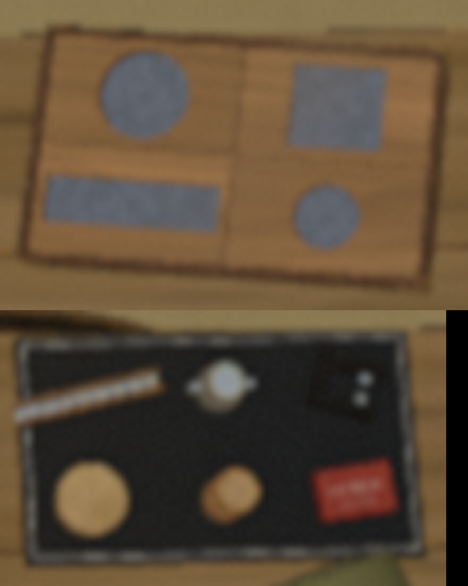

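View pics/crop2.png

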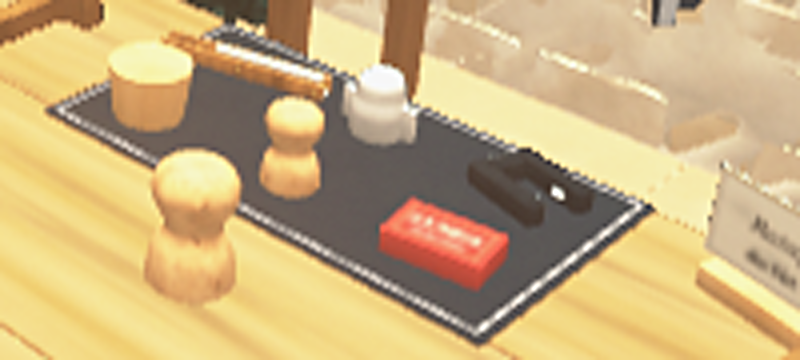

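The crops show the caddy as follows: the large round well is at the upper left, the square pocket upper right, the long slot lower left and the small well lower right. On the mat, the far row is corkscrew, stopper, clip and the near row is bung, cork, match box. The clip's arms open toward roughly -y.

```bash
cat >> h.py <<'E'
def ray(c,uv,z):
    uv=np.atleast_2d(uv).astype(float); M=np.array(c["cam_to_world"])
    d=np.c_[(uv[:,0]-c["cx"])/c["fx"],-(uv[:,1]-c["cy"])/c["fy"],-np.ones(len(uv))]@M[:3,:3].T
    return M[:3,3]+d*((z-M[2,3])/d[:,2])[:,None]
def blobs(c,m,box,z,amin=30):
    u0,u1,v0,v1=box; k=np.zeros(m.shape,np.uint8); k[v0:v1,u0:u1]=m[v0:v1,u0:u1]
    for q in cv2.findContours(k,cv2.RETR_EXTERNAL,cv2.CHAIN_APPROX_NONE)[0]:
        if cv2.contourArea(q)<amin: continue
        w=ray(c,q[:,0],z)[:,:2]; ce,sz,an=cv2.minAreaRect((w*1000).astype(np.float32))
        mo=cv2.moments((w*1000).astype(np.float32).reshape(-1,1,2))
        print("  px",q[:,0].mean(0).round(1),"rect c",np.round(ce,1),"size",np.round(sz,1),"ang",round(an,1),"centroid",np.round([mo['m10']/mo['m00'],mo['m01']/mo['m00']],1))
E
python3 - <<'E'
from h import *
np.set_printoptions(precision=4,suppress=True)
c=cam("top"); s=cam("scene")
g=c["img"].astype(int); r,b=g[...,0],g[...,2]
print("wells"); blobs(c,b>r-5,(138,228,164,218),.019)
hsv=cv2.cvtColor(c["img"],cv2.COLOR_RGB2HSV)
sat=(hsv[...,1]>70)&(hsv[...,2]>90)
print("tan things top z=.038"); blobs(c,sat,(331,396,182,212),.038)
print("match"); blobs(c,sat&(r>130),(396,422,185,208),.017)
print("corkscrew"); blobs(c,(hsv[...,2]>85),(326,364,166,186),.017)
for n,k in(("top",c),("scene",s)):
    P=pts(k); 
    for nm,cx,cy in(("cork",.505,-.215),("foil",.505,-.405),("match",.42,-.405),("bung",.42,-.215),("mush",.42,-.31)):
        q=P[(abs(P[...,0]-cx)<.043)&(abs(P[...,1]-cy)<.047)]; h=.009 if nm in("foil","match","cork") else .03
        t=q[q[:,2]>h]; t=t[t[:,2]<.07]
        if len(t)>8:
            ce,sz,an=cv2.minAreaRect((t[:,:2]*1000).astype(np.float32)); print(n,nm,len(t),np.round(t.mean(0),4),"rect",np.round(ce,1),np.round(sz,1),round(an,1), "zmed",np.median(t[:,2]).round(4))
    print(n,"mat z",np.median(P[...,2][(abs(P[...,0]-.46)<.01)&(abs(P[...,1]+.31)<.12)]))
E
```

```text
wells
  px [204.3 205.7] rect c [409.3 214.5] size [40.4 39.7] ang 0.6 centroid [408.7 214.9]
  px [158.5 202.5] rect c [420.5 356. ] size [120.  29.] ang 84.7 centroid [420.7 356.7]
  px [207.1 180.1] rect c [489.1 208. ] size [61.2 54.9] ang 85.0 centroid [489.1 208. ]
  px [161.5 177. ] rect c [500.7 348.7] size [56.7 58.7] ang 46.1 centroid [500.9 348.5]
tan things top z=.038
  px [379.  197.8] rect c [ 421.3 -313.8] size [29.4 39.6] ang 43.4 centroid [ 422.2 -313.9]
  px [345.9 199.1] rect c [ 419.7 -214.5] size [48.1 49.4] ang 87.7 centroid [ 419.7 -214.2]
match
  px [408.2 197.1] rect c [ 427.  -408.3] size [24.3 44.9] ang 8.7 centroid [ 427.5 -409.1]
corkscrew
  px [339.7 174.8] rect c [ 496.4 -215.1] size [111.2  60.4] ang 88.0 centroid [ 498.5 -205. ]
top cork 133 [ 0.4987 -0.218   0.0144] rect [ 500.4 -214.9] [66.3 96.1] 14.9 zmed 0.0146
top foil 166 [ 0.506  -0.4066  0.015 ] rect [ 513.1 -411.5] [49.9 61.6] 72.0 zmed 0.0148
top match 205 [ 0.4254 -0.4079  0.0161] rect [ 431.3 -407.1] [51.5 55.7] 1.5 zmed 0.016
top bung 206 [ 0.4181 -0.2157  0.0377] rect [ 417.9 -215.8] [47.3 46.3] 0.5 zmed 0.0376
top mush 85 [ 0.4206 -0.3148  0.0478] rect [ 420.9 -316. ] [29.2 28.1] 43.0 zmed 0.0479
top mat z 0.0024864726046740504
scene cork 174 [ 0.4928 -0.2188  0.0135] rect [ 494.8 -215.7] [21.3 93.5] 13.4 zmed 0.0139
scene foil 288 [ 0.5006 -0.4125  0.0149] rect [ 502.4 -413. ] [50.4 46. ] 71.7 zmed 0.016
scene match 374 [ 0.4196 -0.4145  0.0159] rect [ 423.1 -412.3] [37.1 53.6] 7.4 zmed 0.0168
scene bung 222 [ 0.4118 -0.2221  0.0369] rect [ 414.4 -219.5] [47.9 46.6] 43.7 zmed 0.0375
scene mush 153 [ 0.4131 -0.3235  0.0448] rect [ 416.6 -320.5] [26.  29.3] 53.2 zmed 0.0464
scene mat z 0.0030318111202339293
```

Run:
```python
from h import *
np.set_printoptions(precision=4,suppress=True)
c=cam("top"); s=cam("scene"); P=pts(s)
print("corkscrew ends/centre top",ray(c,[(328.5,179.7),(362.6,171),(345.6,175.3)],.017)[:,:2])
m=(abs(P[...,0]-.5)<.05)&(abs(P[...,1]+.215)<.065)&(P[...,2]>.009)&(P[...,2]<.021)
k=cv2.morphologyEx(m.astype(np.uint8),cv2.MORPH_OPEN,np.ones((2,2)))>0
t=P[k]; print(cv2.minAreaRect((t[:,:2]*1000).astype(np.float32)),len(t))
b=P[262:300,330:368].reshape(-1,3); b=b[(b[:,2]>.01)&(b[:,2]<.12)]; print("big cork",b.min(0),b.max(0),np.median(b,0))
Q=pts(c)
k=(abs(Q[...,1]+.04)<.12)&(Q[...,2]>.03)&(Q[...,0]>.25)&(Q[...,0]<.62)&(Q[...,2]<.26); t=Q[k]; print("cask",t.min(0),t.max(0))
```

```text
corkscrew ends/centre top [[ 0.4848 -0.1668]
 [ 0.5108 -0.2731]
 [ 0.4979 -0.22  ]]
((175.89816284179688, -500.8785400390625), (903.0419311523438, 103.0142822265625), 40.38450622558594) 206
big cork [ 0.2939 -0.3607  0.0101] [ 0.4151 -0.3079  0.0676] [ 0.3055 -0.3469  0.046 ]
cask [ 0.2524 -0.117   0.036 ] [0.5227 0.0364 0.2027]
```

Request:
apply_moves(
  deltas=[
    [[0.0274,-0.0192,0.012,0,0,0,0],[0.0274,-0.0192,0.012,0,0,0,0],[0.0274,-0.0192,0.012,0,0,0,0],[0.0274,-0.0192,0.012,0,0,0,0],[0.0274,-0.0192,0.012,0,0,0,0],[0.0274,-0.0192,0.012,0,0,0,0],[0.0274,-0.0192,0.012,0,0,0,0],[0.0274,-0.0192,0.012,0,0,0,0],[0.0274,-0.0192,0.012,0,0,0,0],[0.0274,-0.0192,0.012,0,0,0,0]],
  ],
)

```text
time_s: 1.3
tool_pos: [0.4181, -0.2168, 0.1111]
tool_rot: [3.055, 0.729, 0.001]
force: [0.8, -0.6, -0.2]
gripper_width: 0.0851
finger_force: 0.0
```

```bash
cat >> h.py <<'E'
from scipy.spatial.transform import Rotation as Ro
def go(x,y,z,th):
    o=manip.get_obs(); R=Ro.from_rotvec(o["tool_rot"]); T=Ro.from_euler("z",th,degrees=True)*Ro.from_euler("x",180,degrees=True)
    print("t %.1f pos"%o["time_s"],np.round(o["tool_pos"],4),"w %.4f ff %.1f F"%(o["gripper_width"],o["finger_force"]),np.round(o["force"],1),"q",np.round(o["joint_positions"],2))
    d=np.array([x,y,z])-o["tool_pos"]
    print(" turn first (deg):",np.round((R.inv()*T).as_rotvec(degrees=True),2)," shift in target axes:",np.round(T.inv().apply(d),4)," in present axes:",np.round(R.inv().apply(d),4))
E
python3 -c "
from h import *
go(.417,-.217,.012,0)"
```

```text
t 1.3 pos [ 0.4181 -0.2168  0.1111] w 0.0851 ff 0.0 F [ 0.8 -0.6 -0.2] q [-0.57  0.3   1.88  0.    0.96  0.53]
 turn first (deg): [ 0.03 -0.03 26.85]  shift in target axes: [-0.0011  0.0002  0.0991]  in present axes: [-0.0011 -0.0004  0.099 ]
```

Request:
apply_moves(
  deltas=[
    [[-0.001,0,0.005,0,0,6.71,0],[0,0,0.01,0,0,6.71,0],[0,0,0.015,0,0,6.71,0],[0,0,0.02,0,0,6.71,0],[0,0,0.02,0,0,0,0],[0,0,0.015,0,0,0,0],[0,0,0.014,0,0,0,0],[0,0,0,0,0,0,0.3],[0,0,0,0,0,0,0.6],[0,0,0,0,0,0,1]],
  ],
)

```text
time_s: 2.3
tool_pos: [0.4173, -0.2188, 0.0133]
tool_rot: [3.141, 0.0, 0.002]
force: [-1.3, 2.9, 11.4]
gripper_width: 0.0459
finger_force: 59.8
```

Request:
apply_moves(
  deltas=[
    [[0,0,0,0,0,0,1],[0,0,0,0,0,0,1],[0,0,0,0,0,0,1],[0,0,-0.005,0,0,0,1],[0,0,-0.01,0,0,0,1],[0,0,-0.01,0,0,0,1]],
  ],
)

```text
time_s: 2.9
tool_pos: [0.4165, -0.2184, 0.0381]
tool_rot: [3.142, 0.001, -0.0]
force: [0.8, 0.1, 0.2]
gripper_width: 0.0459
finger_force: 61.3
```

```bash
python3 -c "
from h import *
go(.502,.349,.29,-5.3)
c=cam('scene');cv2.imwrite('pics/s1.png',cv2.resize(c['img'][180:320,270:500,::-1],None,fx=3,fy=3))"
```

```text
t 2.9 pos [ 0.4165 -0.2184  0.0381] w 0.0459 ff 61.3 F [0.8 0.1 0.2] q [-0.57  0.41  1.96 -0.    0.77  1.  ]
 turn first (deg): [0.   0.   5.32]  shift in target axes: [ 0.0327 -0.5728 -0.2519]  in present axes: [ 0.0856 -0.5673 -0.2519]
```

View pics/s1.png

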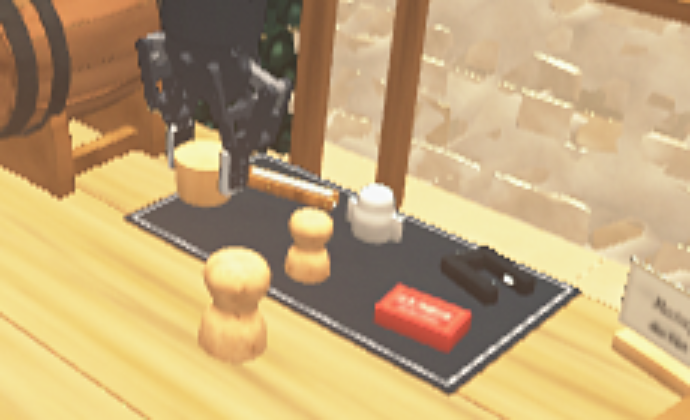

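Request:
apply_moves(
  deltas=[
    [[0,0,-0.03,0,0,0,1],[0,0,-0.045,0,0,0,1],[0,0,-0.045,0,0,0,1],[0,0,-0.045,0,0,0,1],[0,0,-0.045,0,0,0,1],[0.006,-0.02,-0.042,0,0,0,1],[0.006,-0.04,0,0,0,0,1],[0.006,-0.04,0,0,0,0,1],[0.006,-0.04,0,0,0,0,1],[0.006,-0.04,0,0,0,0,1]],
  ],
)

```text
time_s: 3.95
tool_pos: [0.4462, -0.0369, 0.29]
tool_rot: [3.141, -0.0, 0.002]
force: [1.0, 0.9, -0.2]
gripper_width: 0.0456
finger_force: 61.5
```

Request:
apply_moves(
  deltas=[
    [[0.006,-0.04,0,0,0,0,1],[0.006,-0.04,0,0,0,0,1],[0.006,-0.04,0,0,0,0,1],[0.006,-0.04,0,0,0,0,1],[0.006,-0.04,0,0,0,0,1],[0.006,-0.04,0,0,0,0,1],[0.006,-0.04,0,0,0,0,1],[0.006,-0.04,0,0,0,0,1],[0.006,-0.04,0,0,0,0,1],[0.002,-0.02,0,0,0,0,1]],
  ],
)

```text
time_s: 4.95
tool_pos: [0.5024, 0.3448, 0.2893]
tool_rot: [-3.14, -0.004, -0.001]
force: [0.4, 0.2, 0.4]
gripper_width: 0.0461
finger_force: 61.5
```

```bash
python3 -c "
from h import *
go(.502,.349,.02,-5.3)
c=cam('top');cv2.imwrite('pics/t1.png',cv2.resize(c['img'][120:270,90:330,::-1],None,fx=3,fy=3))"
```

```text
t 5.0 pos [0.5024 0.3448 0.2893] w 0.0461 ff 61.5 F [0.4 0.2 0.4] q [0.53 0.32 1.34 0.   1.48 2.1 ]
 turn first (deg): [-0.08 -0.02  5.44]  shift in target axes: [-0.0008 -0.0041  0.2693]  in present axes: [-0.0005 -0.0038  0.2693]
```

View pics/t1.png

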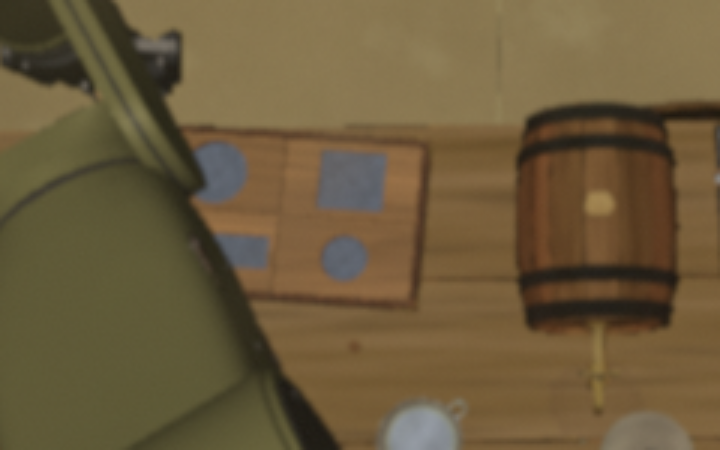

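The top view shows only the arm over the caddy, with the wells at (220,172), (352,180), (345,258) and the slot at (240,250) unchanged; the bung is hidden, so I go by grip width and contact force.

Request:
apply_moves(
  deltas=[
    [[-0.001,-0.004,0.02,0,0,5.4,1],[0,0,0.04,0,0,0,1],[0,0,0.045,0,0,0,1],[0,0,0.045,0,0,0,1],[0,0,0.04,0,0,0,1],[0,0,0.03,0,0,0,1],[0,0,0.02,0,0,0,1],[0,0,0.01,0,0,0,1],[0,0,0,0,0,0,1]],
  ],
)

```text
time_s: 5.9
tool_pos: [0.5005, 0.3445, 0.0383]
tool_rot: [3.136, -0.148, -0.004]
force: [0.0, 0.3, -0.3]
gripper_width: 0.0457
finger_force: 61.5
```

```bash
python3 -c "
from h import *
go(.502,.349,.021,-5.3)
c=cam('scene');cv2.imwrite('pics/s2.png',cv2.resize(c['img'][130:240,180:300,::-1],None,fx=5,fy=5))"
```

```text
t 5.9 pos [0.5005 0.3445 0.0383] w 0.0457 ff 61.5 F [ 0.   0.3 -0.3] q [ 0.53  0.55  1.66 -0.    0.94  2.2 ]
 turn first (deg): [ 0.11  0.13 -0.1 ]  shift in target axes: [ 0.001  -0.0046  0.0173]  in present axes: [ 0.0011 -0.0047  0.0173]
```

View pics/s2.png

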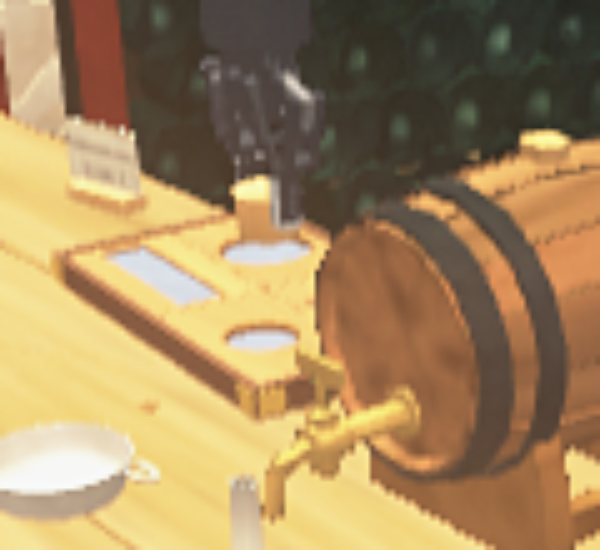

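The bung is held just above its well: foot near (257,238), well centre (265,252) in the crop.

Request:
apply_moves(
  deltas=[
    [[0.001,-0.0045,0,0,0,0,1],[0,0,0.006,0,0,0,1],[0,0,0.005,0,0,0,1],[0,0,0.004,0,0,0,1],[0,0,0.002,0,0,0,1],[0,0,0,0,0,0,1]],
  ],
)

```text
time_s: 6.55
tool_pos: [0.5024, 0.3499, 0.0218]
tool_rot: [3.138, -0.147, -0.001]
force: [0.2, 0.3, -0.8]
gripper_width: 0.0455
finger_force: 61.5
```

Request:
apply_moves(
  deltas=[
    [[0,0,0.001,0,0,0,1],[0,0,0,0,0,0,1]],
  ],
)

```text
time_s: 6.75
tool_pos: [0.5029, 0.3501, 0.0215]
tool_rot: [-3.138, 0.147, -0.0]
force: [-0.1, -0.7, 0.3]
gripper_width: 0.0457
finger_force: 61.6
```

Request:
apply_moves(
  deltas=[
    [[0,0,0.0005,0,0,0,0.35],[0,0,0,0,0,0,0.2],[0,0,0,0,0,0,0.1],[0,0,-0.01,0,0,0,0.1],[0,0,-0.03,0,0,0,0.1],[0,0,-0.045,0,0,0,0.1],[0,0,-0.045,0,0,0,0.1],[0,0,-0.045,0,0,0,0.2],[0,0,-0.045,0,0,0,0.2],[0,0.01,-0.045,0,0,0,0.2]],
  ],
)

```text
time_s: 7.75
tool_pos: [0.5016, 0.3407, 0.2886]
tool_rot: [-3.137, 0.146, -0.002]
force: [1.2, 0.9, 0.7]
gripper_width: 0.0684
finger_force: 0.0
```

```bash
python3 -c "
from h import *
go(.419,-.317,.29,0)
c=cam('scene');cv2.imwrite('pics/s3.png',cv2.resize(c['img'][150:240,190:290,::-1],None,fx=5,fy=5))"
```

```text
t 7.8 pos [0.5016 0.3407 0.2886] w 0.0684 ff 0.0 F [1.2 0.9 0.7] q [0.53 0.31 1.35 0.   1.48 2.19]
 turn first (deg): [-0.08 -0.06 -5.32]  shift in target axes: [-0.0826  0.6577 -0.0014]  in present axes: [-0.0212  0.6625 -0.0023]
```

View pics/s3.png

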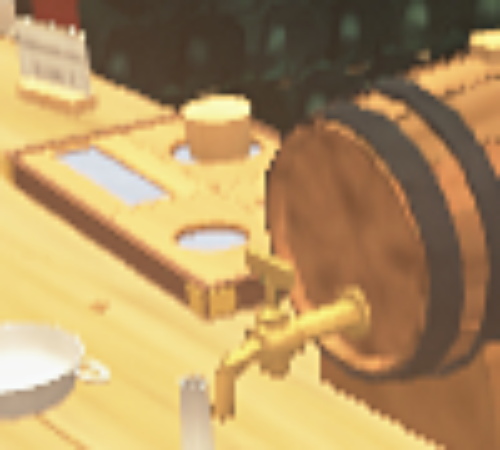

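The bung stands upright in the large well (215,130 in the crop). Next is the cork.

Request:
apply_moves(
  deltas=[
    [[-0.005,0.03,0,0,0,-5.3,0.2],[-0.005,0.042,0,0,0,0,0.2],[-0.005,0.042,0,0,0,0,0.2],[-0.005,0.042,0,0,0,0,0.2],[-0.005,0.042,0,0,0,0,0.2],[-0.005,0.042,0,0,0,0,0.2],[-0.005,0.042,0,0,0,0,0.2],[-0.005,0.042,0,0,0,0,0.2],[-0.005,0.042,0,0,0,0,0.2],[-0.005,0.042,0,0,0,0,0.2]],
  ],
)

```text
time_s: 8.8
tool_pos: [0.4478, -0.0687, 0.2865]
tool_rot: [3.141, -0.002, 0.002]
force: [1.7, 0.3, 0.5]
gripper_width: 0.0683
finger_force: 0.0
```

Request:
apply_moves(
  deltas=[
    [[-0.005,0.042,0,0,0,0,0.2],[-0.005,0.042,0,0,0,0,0.2],[-0.005,0.042,0,0,0,0,0.2],[-0.005,0.042,0,0,0,0,0.25],[-0.005,0.042,0.02,0,0,0,0.25],[-0.005,0.035,0.04,0,0,0,0.25],[0,0,0.045,0,0,0,0.25],[0,0,0.045,0,0,0,0.25],[0,0,0.03,0,0,0,0.25],[0,0,0,0,0,0,0.25]],
  ],
)

```text
time_s: 9.8
tool_pos: [0.4154, -0.3076, 0.1048]
tool_rot: [-3.135, 0.003, 0.011]
force: [-1.0, 0.3, -0.1]
gripper_width: 0.0638
finger_force: 0.0
```

```bash
python3 -c "
from h import *
go(.419,-.317,.017,0)"
```

```text
t 9.8 pos [ 0.4154 -0.3076  0.1048] w 0.0638 ff 0.0 F [-1.   0.3 -0.1] q [-0.72  0.36  1.79  0.    1.    0.85]
 turn first (deg): [-0.35  0.4  -0.11]  shift in target axes: [0.0036 0.0094 0.0878]  in present axes: [0.0042 0.0099 0.0877]
```

Request:
apply_moves(
  deltas=[
    [[0.004,0.0095,0,-0.35,0.4,0,0.25],[0,0,0.025,0,0,0,0.25],[0,0,0.03,0,0,0,0.25],[0,0,0.02,0,0,0,0.25],[0,0,0.013,0,0,0,0.25],[0,0,0,0,0,0,0.4],[0,0,0,0,0,0,0.6],[0,0,0,0,0,0,1],[0,0,0,0,0,0,1],[0,0,0,0,0,0,1]],
  ],
)

```text
time_s: 10.8
tool_pos: [0.4249, -0.3216, 0.0224]
tool_rot: [3.132, -0.002, 0.017]
force: [-0.1, -0.1, 7.0]
gripper_width: 0.027
finger_force: 58.6
```

Request:
apply_moves(
  deltas=[
    [[0,0,-0.005,0,0,0,1],[0,0,-0.015,0,0,0,1],[0,0,-0.02,0,0,0,1],[0,0,0,0,0,0,1]],
  ],
)

```text
time_s: 11.2
tool_pos: [0.4243, -0.321, 0.0629]
tool_rot: [3.132, -0.002, 0.017]
force: [0.4, -0.7, 0.5]
gripper_width: 0.0265
finger_force: 58.8
```

```bash
python3 -c "
from h import *
go(.409,.215,.29,-5.3)
c=cam('scene');cv2.imwrite('pics/s4.png',cv2.resize(c['img'][180:320,270:500,::-1],None,fx=3,fy=3))"
```

```text
t 11.2 pos [ 0.4243 -0.321   0.0629] w 0.0265 ff 58.8 F [ 0.4 -0.7  0.5] q [-0.73  0.43  1.82  0.    0.88  0.84]
 turn first (deg): [ 0.52 -0.65  5.22]  shift in target axes: [-0.0647 -0.5323 -0.2271]  in present axes: [-0.0135 -0.5338 -0.2323]
```

View pics/s4.png

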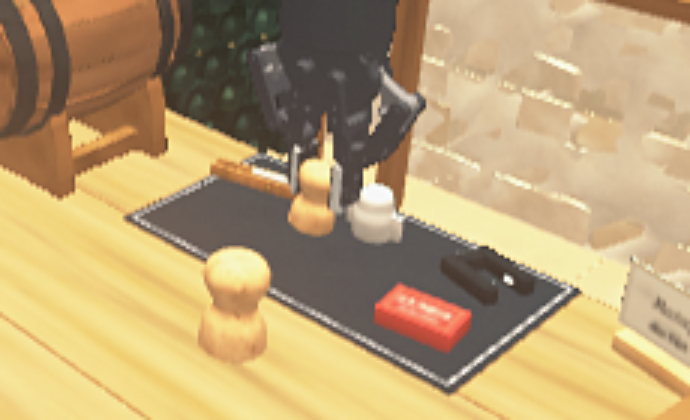

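Request:
apply_moves(
  deltas=[
    [[0,0,-0.03,0.5,-0.65,5.2,1],[0,0,-0.045,0,0,0,1],[0,0,-0.045,0,0,0,1],[0,0,-0.045,0,0,0,1],[0,-0.02,-0.042,0,0,0,1],[0,-0.04,-0.02,0,0,0,1],[0,-0.042,0,0,0,0,1],[0,-0.042,0,0,0,0,1],[0,-0.042,0,0,0,0,1],[0,-0.042,0,0,0,0,1]],
  ],
)

```text
time_s: 12.25
tool_pos: [0.4437, -0.0915, 0.2871]
tool_rot: [-3.135, 0.145, 0.008]
force: [0.5, -0.1, -0.3]
gripper_width: 0.0262
finger_force: 58.9
```

Request:
apply_moves(
  deltas=[
    [[0,-0.042,0,0,0,0,1],[0,-0.042,0,0,0,0,1],[0,-0.042,0,0,0,0,1],[0,-0.042,0,0,0,0,1],[-0.01,-0.042,0,0,0,0,1],[-0.02,-0.04,0,0,0,0,1],[-0.02,-0.04,0,0,0,0,1],[-0.008,-0.015,0,0,0,0,1],[0,0,0,0,0,0,1],[0,0,0,0,0,0,1]],
  ],
)

```text
time_s: 13.25
tool_pos: [0.4143, 0.2157, 0.2883]
tool_rot: [-3.137, 0.142, 0.008]
force: [-0.4, -0.7, 0.4]
gripper_width: 0.0264
finger_force: 59.0
```

```bash
python3 -c "
from h import *
go(.4145,.215,.031,-5.3)"
```

```text
t 13.2 pos [0.4143 0.2157 0.2883] w 0.0264 ff 59.0 F [-0.4 -0.7  0.4] q [0.39 0.11 1.62 0.   1.41 2.05]
 turn first (deg): [-0.08  0.3   0.1 ]  shift in target axes: [0.0003 0.0007 0.2573]  in present axes: [0.0016 0.001  0.2573]
```

Request:
apply_moves(
  deltas=[
    [[0,0,0.03,0,0.3,0,1],[0,0,0.045,0,0,0,1],[0,0,0.045,0,0,0,1],[0,0,0.045,0,0,0,1],[0,0,0.04,0,0,0,1],[0,0,0.025,0,0,0,1],[0,0,0.01,0,0,0,1],[0,0,0,0,0,0,1],[0,0,0,0,0,0,1]],
  ],
)

```text
time_s: 14.15
tool_pos: [0.416, 0.2163, 0.0498]
tool_rot: [-3.135, 0.146, -0.004]
force: [1.3, 0.2, 0.5]
gripper_width: 0.0264
finger_force: 59.0
```

```bash
python3 -c "
from h import *
go(.4145,.215,.031,-5.3)
c=cam('scene');cv2.imwrite('pics/s5.png',cv2.resize(c['img'][150:240,190:290,::-1],None,fx=5,fy=5))"
```

```text
t 14.2 pos [0.416  0.2163 0.0498] w 0.0264 ff 59.0 F [1.3 0.2 0.5] q [0.39 0.39 1.96 0.   0.79 2.05]
 turn first (deg): [-0.19 -0.14 -0.04]  shift in target axes: [-0.0014  0.0014  0.0188]  in present axes: [-0.0015  0.0015  0.0188]
```

View pics/s5.png

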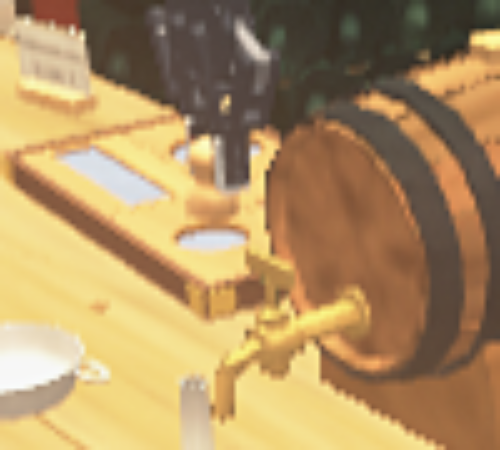

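The cork hangs upright over the small well: foot at (212,222), well centre (212,240) in the crop, consistent with being 19 mm up.

Request:
apply_moves(
  deltas=[
    [[-0.001,0.001,0.006,0,0,0,1],[0,0,0.006,0,0,0,1],[0,0,0.004,0,0,0,1],[0,0,0.002,0,0,0,1],[0,0,0,0,0,0,1],[0,0,0,0,0,0,1]],
  ],
)

```text
time_s: 14.8
tool_pos: [0.4137, 0.2157, 0.031]
tool_rot: [-3.136, 0.144, -0.002]
force: [1.2, 0.2, 0.2]
gripper_width: 0.0268
finger_force: 59.0
```

Request:
apply_moves(
  deltas=[
    [[0,0,0.0005,0,0,0,1],[0,0,0,0,0,0,0.55],[0,0,0,0,0,0,0.4],[0,0,0,0,0,0,0.35],[0,0,-0.01,0,0,0,0.35],[0,0,-0.035,0,0,0,0.35],[0,0,-0.045,0,0,0,0.35],[0,0,-0.045,0,0,0,0.35],[0,0,-0.045,0,0,0,0.35],[0,0,-0.045,0,0,0,0.35]],
  ],
)

```text
time_s: 15.8
tool_pos: [0.4129, 0.2148, 0.2583]
tool_rot: [-3.135, 0.145, -0.003]
force: [1.6, 0.1, -0.8]
gripper_width: 0.0556
finger_force: 0.0
```

```bash
python3 -c "
from h import *
go(.497,-.221,.29,0)
c=cam('scene');P=pts(c);k=P[(abs(P[...,0]-.41)<.035)&(abs(P[...,1]-.215)<.035)&(P[...,2]>.03)&(P[...,2]<.08)];print(k.min(0),k.max(0),np.median(k,0))
cv2.imwrite('pics/s6.png',cv2.resize(c['img'][150:240,190:290,::-1],None,fx=5,fy=5))"
```

```text
t 15.8 pos [0.4129 0.2148 0.2583] w 0.0556 ff 0.0 F [ 1.6  0.1 -0.8] q [0.39 0.13 1.68 0.   1.33 2.05]
 turn first (deg): [-0.18 -0.11 -5.28]  shift in target axes: [ 0.0841  0.4358 -0.0317]  in present axes: [ 0.124   0.4261 -0.0328]
[0.39224685 0.20304031 0.03057699] [0.42406164 0.23103122 0.05920696] [0.40399862 0.20934717 0.05003286]
```

View pics/s6.png

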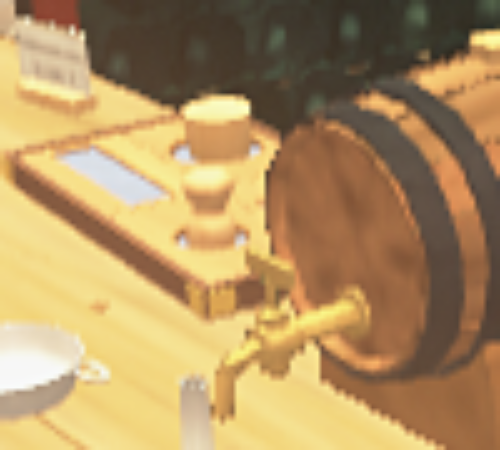

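The cork stands in the small well (212,205 in the crop), its top at z = 59 mm as it should be. Next is the corkscrew.

Request:
apply_moves(
  deltas=[
    [[0,0,-0.02,0,0,-8.4,0.35],[0,0,-0.012,0,0,-8.4,0.4],[0,0,0,0,0,-8.4,0.5],[0,0,0,0,0,-8.4,0.5],[0,0,0,0,0,-8.4,0.5],[0,0,0,0,0,-8.4,0.5],[0,0,0,0,0,-8.4,0.5],[0,0,0,0,0,-8.4,0.5],[0,0,0,0,0,-8.4,0.5],[0,0,0,0,0,-8.4,0.5]],
  ],
)

```text
time_s: 16.85
tool_pos: [0.413, 0.2148, 0.2879]
tool_rot: [-2.422, -1.999, -0.004]
force: [0.6, -0.3, -0.8]
gripper_width: 0.0427
finger_force: 0.0
```

Request:
apply_moves(
  deltas=[
    [[0,0,0,0,0,-8.3,0.5],[0,0,0,0,0,-8.3,0.5],[0,0,0,0,0,-8.2,0.5],[-0.03,-0.002,0,0,0,0,0.5],[-0.04,-0.002,0,0,0,0,0.5],[-0.04,-0.002,0,0,0,0,0.5],[-0.04,-0.002,0,0,0,0,0.5],[-0.04,-0.002,0,0,0,0,0.5],[-0.04,-0.002,0,0,0,0,0.5],[-0.04,-0.002,0,0,0,0,0.5]],
  ],
)

```text
time_s: 17.85
tool_pos: [0.4626, -0.0523, 0.2874]
tool_rot: [-1.945, -2.467, -0.005]
force: [0.1, 0.2, -0.1]
gripper_width: 0.0428
finger_force: 0.0
```

Request:
apply_moves(
  deltas=[
    [[-0.04,-0.002,0,0,0,0,0.5],[-0.04,-0.002,0,0,0,0,0.5],[-0.04,-0.002,0,0,0,0,0.5],[-0.04,0,0,0,0,0,0.5],[-0.013,0,0.03,0,0,0,0.5],[0,0,0.045,0,0,0,0.5],[0,0,0.045,0,0,0,0.5],[0,0,0.04,0,0,0,0.5],[0,0,0,0,0,0,0.5],[0,0,0,0,0,0,0.5]],
  ],
)

```text
time_s: 18.85
tool_pos: [0.4976, -0.2199, 0.1268]
tool_rot: [-1.943, -2.466, -0.004]
force: [0.7, 0.1, 1.2]
gripper_width: 0.0423
finger_force: 0.0
```

```bash
python3 -c "
from h import *
go(.497,-.221,.009,103.5)"
```

```text
t 18.9 pos [ 0.4976 -0.2199  0.1268] w 0.0423 ff 0.0 F [0.7 0.1 1.2] q [-0.5   0.37  1.71  0.    1.07 -0.73]
 turn first (deg): [ 0.05 -0.18  0.02]  shift in target axes: [-0.0009 -0.0008  0.1178]  in present axes: [-0.0013 -0.0009  0.1178]
```

Request:
apply_moves(
  deltas=[
    [[-0.001,-0.001,0.03,0,0,0,0.5],[0,0,0.035,0,0,0,0.5],[0,0,0.03,0,0,0,0.5],[0,0,0.015,0,0,0,0.5],[0,0,0.008,0,0,0,0.5],[0,0,0,0,0,0,0.5],[0,0,0,0,0,0,0.5]],
  ],
)

```text
time_s: 19.55
tool_pos: [0.4989, -0.2217, 0.0103]
tool_rot: [1.942, 2.465, 0.005]
force: [1.0, -0.6, 0.5]
gripper_width: 0.0426
finger_force: 0.0
```

Request:
apply_moves(
  deltas=[
    [[0,0,0.001,0,0,0,0.6],[0,0,0,0,0,0,0.7],[0,0,0,0,0,0,0.8],[0,0,0,0,0,0,1],[0,0,0,0,0,0,1],[0,0,0,0,0,0,1],[0,0,-0.005,0,0,0,1],[0,0,-0.015,0,0,0,1],[0,0,-0.02,0,0,0,1],[0,0,0,0,0,0,1]],
  ],
)

```text
time_s: 20.55
tool_pos: [0.4988, -0.2218, 0.0497]
tool_rot: [1.942, 2.464, 0.006]
force: [0.5, -1.0, -1.1]
gripper_width: 0.0139
finger_force: 58.8
```

```bash
python3 -c "
from h import *
go(.421,.3565,.29,84.7)
c=cam('scene');cv2.imwrite('pics/s7.png',cv2.resize(c['img'][180:320,270:500,::-1],None,fx=3,fy=3))"
```

```text
t 20.6 pos [ 0.4988 -0.2218  0.0497] w 0.0139 ff 58.8 F [ 0.5 -1.  -1.1] q [-0.5   0.47  1.79  0.    0.88 -0.74]
 turn first (deg): [ 0.31 -0.   18.82]  shift in target axes: [ 0.5687 -0.1309 -0.2403]  in present axes: [ 0.5803  0.0609 -0.2405]
```

View pics/s7.png

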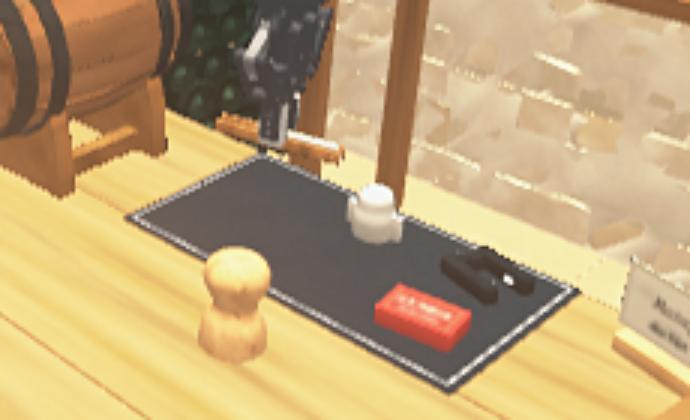

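The corkscrew is held level at its middle (bar from (218,122) to (343,155), fingers at 280).

Request:
apply_moves(
  deltas=[
    [[0,0,-0.03,0,0,6.28,1],[0,0,-0.045,0,0,6.27,1],[0,0,-0.045,0,0,6.27,1],[0,0,-0.045,0,0,0,1],[0,0,-0.045,0,0,0,1],[0.02,-0.005,-0.03,0,0,0,1],[0.04,-0.009,0,0,0,0,1],[0.04,-0.009,0,0,0,0,1],[0.04,-0.009,0,0,0,0,1],[0.04,-0.009,0,0,0,0,1]],
  ],
)

```text
time_s: 21.6
tool_pos: [0.4716, -0.0372, 0.2868]
tool_rot: [-2.321, -2.114, -0.003]
force: [0.9, -0.4, -1.3]
gripper_width: 0.0138
finger_force: 58.9
```

Request:
apply_moves(
  deltas=[
    [[0.04,-0.009,0,0,0,0,1],[0.04,-0.009,0,0,0,0,1],[0.04,-0.009,0,0,0,0,1],[0.04,-0.009,0,0,0,0,1],[0.04,-0.009,0,0,0,0,1],[0.04,-0.009,0,0,0,0,1],[0.04,-0.009,0,0,0,0,1],[0.04,-0.009,0,0,0,0,1],[0.04,-0.009,0,0,0,0,1],[0.03,-0.009,0,0,0,0,1]],
  ],
)

```text
time_s: 22.6
tool_pos: [0.4182, 0.3602, 0.2874]
tool_rot: [-2.319, -2.116, -0.002]
force: [0.9, -0.7, -1.0]
gripper_width: 0.0136
finger_force: 58.9
```

Request:
apply_moves(
  deltas=[
    [[0,0,0.03,0,0,0,1],[0,0,0.045,0,0,0,1],[0,0,0.045,0,0,0,1],[0,0,0.04,0,0,0,1],[0,0,0.03,0,0,0,1],[0,0,0,0,0,0,1],[0,0,0,0,0,0,1]],
  ],
)

```text
time_s: 23.3
tool_pos: [0.4188, 0.3582, 0.0982]
tool_rot: [-2.321, -2.115, -0.0]
force: [0.4, 0.3, 0.0]
gripper_width: 0.0137
finger_force: 58.8
```

```bash
python3 -c "
from h import *
go(.421,.3565,.021,84.7)"
```

```text
t 23.3 pos [0.4188 0.3582 0.0982] w 0.0137 ff 58.8 F [0.4 0.3 0. ] q [0.63 0.41 1.73 0.   1.   0.72]
 turn first (deg): [-0.05 -0.06 -0.  ]  shift in target axes: [-0.0015  0.0023  0.0772]  in present axes: [-0.0016  0.0024  0.0772]
```

Request:
apply_moves(
  deltas=[
    [[-0.0015,0.002,0.02,0,0,0,1],[0,0,0.025,0,0,0,1],[0,0,0.015,0,0,0,1],[0,0,0.007,0,0,0,1],[0,0,0,0,0,0,1],[0,0,0,0,0,0,1]],
  ],
)

```text
time_s: 23.9
tool_pos: [0.4224, 0.3579, 0.0334]
tool_rot: [-2.321, -2.116, -0.009]
force: [-0.3, -0.5, -1.2]
gripper_width: 0.0139
finger_force: 58.9
```

```bash
python3 -c "
from h import *
go(.421,.3565,.021,84.7)
c=cam('scene');cv2.imwrite('pics/s8.png',cv2.resize(c['img'][150:240,190:290,::-1],None,fx=5,fy=5))"
```

```text
t 23.9 pos [0.4224 0.3579 0.0334] w 0.0139 ff 58.9 F [-0.3 -0.5 -1.2] q [0.63 0.5  1.79 0.   0.85 0.72]
 turn first (deg): [ 0.18 -0.27 -0.  ]  shift in target axes: [-0.0015 -0.0013  0.0124]  in present axes: [-0.0016 -0.0013  0.0124]
```

View pics/s8.png

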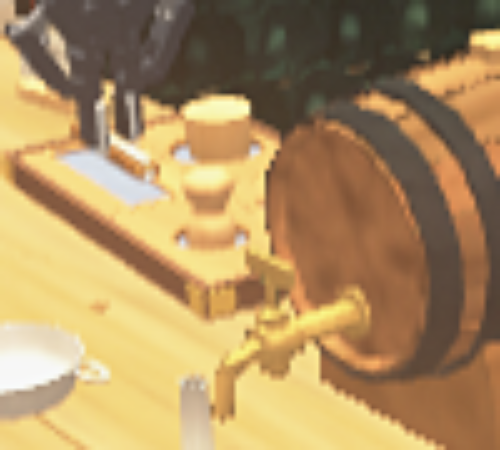

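The corkscrew hangs just above the slot and parallel to it; its near end is at (150,175), the slot end at (165,190). I'll check it numerically, keeping the last picture.

```bash
python3 -c "
from h import *
np.set_printoptions(precision=4,suppress=True)
c=cam('scene');P=pts(c);k=P[(abs(P[...,0]-.415)<.03)&(P[...,1]>.27)&(P[...,1]<.335)&(P[...,2]>.027)&(P[...,2]<.05)];print(len(k),k.min(0),k.max(0),np.median(k,0))
g=c['img'].astype(int); print('slot');blobs(c,g[...,2]>g[...,0]-5,(195,230,176,196),.019)
t=cam('top');print(P[185,215],P[200,230]);
g=t['img'].astype(int);print('top');blobs(t,g[...,2]>g[...,0]-5,(138,228,164,218),.019,5)
"
```

```text
42 [0.4074 0.299  0.0287] [0.4247 0.3349 0.0408] [0.4148 0.3126 0.0361]
slot
  px [212.  184.9] rect c [414.8 346.8] size [105.3  25. ] ang 85.5 centroid [413.4 346.6]
[0.4277 0.3507 0.0134] [0.3866 0.1946 0.0185]
top
  px [206.6 207.4] rect c [403.9 208. ] size [23.7 41.4] ang 55.7 centroid [403.5 205.5]
  px [171.4 204.9] rect c [415.5 320. ] size [48.7 24.8] ang 89.2 centroid [412.2 314.8]
  px [207.1 180.1] rect c [489.1 208. ] size [61.2 54.9] ang 85.0 centroid [489.1 208. ]
  px [165.2 179.6] rect c [492.6 337.7] size [31.2 59.7] ang 53.4 centroid [489.  336.6]
```

Request:
apply_moves(
  deltas=[
    [[0,-0.002,0.004,0,0,0,1],[0,0,0.004,0,0,0,1],[0,0,0.003,0,0,0,1],[0,0,0.0015,0,0,0,1],[0,0,0,0,0,0,1],[0,0,0,0,0,0,1]],
  ],
)

```text
time_s: 24.65
tool_pos: [0.4189, 0.3571, 0.0194]
tool_rot: [-2.321, -2.115, -0.003]
force: [-1.9, -1.2, 2.9]
gripper_width: 0.0137
finger_force: 59.2
```

Request:
apply_moves(
  deltas=[
    [[0,0,0,0,0,0,0.8],[0,0,0,0,0,0,0.7],[0,0,0,0,0,0,0.65],[0,0,-0.01,0,0,0,0.65],[0,0,-0.035,0,0,0,0.65],[0,0,-0.045,0,0,0,0.65],[0,0,-0.045,0,0,0,0.65],[0,0,-0.045,0,0,0,0.65],[0,0,-0.045,0,0,0,0.65],[0,0,-0.045,0,0,0,0.65]],
  ],
)

```text
time_s: 25.65
tool_pos: [0.4184, 0.3562, 0.2923]
tool_rot: [-2.321, -2.116, -0.006]
force: [-0.1, 0.3, 0.7]
gripper_width: 0.0296
finger_force: 0.0
```

```bash
python3 -c "
from h import *
np.set_printoptions(precision=4,suppress=True)
go(.505,-.411,.29,71.7)
c=cam('scene');P=pts(c);k=P[(abs(P[...,0]-.415)<.03)&(P[...,1]>.28)&(P[...,1]<.42)&(P[...,2]>.0215)&(P[...,2]<.05)];print(len(k),k.min(0),k.max(0),np.median(k,0),cv2.minAreaRect((k[:,:2]*1000).astype(np.float32)))
P=pts(c);m=(abs(P[...,0]-.505)<.045)&(abs(P[...,1]+.41)<.045)&(P[...,2]>.010)&(P[...,2]<.025);t=P[m];print(len(t),cv2.minAreaRect((t[:,:2]*1000).astype(np.float32)))
t=t[t[:,2]>.0145];print(len(t),cv2.minAreaRect((t[:,:2]*1000).astype(np.float32)))
"
```

```text
t 25.6 pos [0.4184 0.3562 0.2923] w 0.0296 ff 0.0 F [-0.1  0.3  0.7] q [0.63 0.23 1.46 0.   1.45 0.72]
 turn first (deg): [ 0.09 -0.21 13.  ]  shift in target axes: [-0.7012  0.3231  0.0023]  in present axes: [-0.7559  0.1571 -0.    ]
58 [0.4043 0.2983 0.0219] [0.4303 0.417  0.0278] [0.4152 0.3461 0.0245] ((416.85028076171875, 357.3171691894531), (120.08435821533203, 18.3118896484375), 83.37266540527344)
270 ((502.2222595214844, -412.42822265625), (51.02229690551758, 45.22277069091797), 72.91261291503906)
192 ((502.42864990234375, -411.93902587890625), (50.98191452026367, 44.015167236328125), 69.62174987792969)
```

Request:
apply_moves(
  deltas=[
    [[0,0,0,0,0,6.5,0.5],[0,0,0,0,0,6.5,0.4],[-0.03,0.0135,0,0,0,0,0.27],[-0.039,0.018,0,0,0,0,0.27],[-0.039,0.018,0,0,0,0,0.27],[-0.039,0.018,0,0,0,0,0.27],[-0.039,0.018,0,0,0,0,0.27],[-0.039,0.018,0,0,0,0,0.27],[-0.039,0.018,0,0,0,0,0.27],[-0.039,0.018,0,0,0,0,0.27]],
  ],
)

```text
time_s: 26.7
tool_pos: [0.4559, 0.0234, 0.2892]
tool_rot: [-2.546, -1.84, -0.006]
force: [1.3, 0.5, -0.8]
gripper_width: 0.0621
finger_force: 0.0
```

Request:
apply_moves(
  deltas=[
    [[-0.039,0.018,0,0,0,0,0.27],[-0.039,0.018,0,0,0,0,0.27],[-0.039,0.018,0,0,0,0,0.27],[-0.039,0.018,0,0,0,0,0.27],[-0.039,0.018,0,0,0,0,0.27],[-0.039,0.018,0,0,0,0,0.27],[-0.039,0.018,0,0,0,0,0.27],[-0.039,0.018,0,0,0,0,0.27],[-0.039,0.018,0,0,0,0,0.27],[-0.02,0.01,0.02,0,0,0,0.27]],
  ],
)

```text
time_s: 27.7
tool_pos: [0.5044, -0.3862, 0.2705]
tool_rot: [2.543, 1.833, 0.005]
force: [0.7, -0.0, 0.3]
gripper_width: 0.0624
finger_force: 0.0
```

Request:
apply_moves(
  deltas=[
    [[0,0,0.04,0,0,0,0.27],[0,0,0.045,0,0,0,0.27],[0,0,0.045,0,0,0,0.27],[0,0,0.03,0,0,0,0.27],[0,0,0,0,0,0,0.27],[0,0,0,0,0,0,0.27]],
  ],
)

```text
time_s: 28.3
tool_pos: [0.5034, -0.3808, 0.108]
tool_rot: [-2.545, -1.839, -0.004]
force: [0.6, 0.2, 0.9]
gripper_width: 0.0625
finger_force: 0.0
```

```bash
python3 -c "
from h import *
go(.5045,-.411,.007,71.7)"
```

```text
t 28.3 pos [ 0.5034 -0.3808  0.108 ] w 0.0625 ff 0.0 F [0.6 0.2 0.9] q [-0.72  0.49  1.54  0.    1.11 -0.4 ]
 turn first (deg): [-0.   -0.18  0.  ]  shift in target axes: [-0.0284  0.0106  0.101 ]  in present axes: [-0.0287  0.0106  0.1009]
```

Request:
apply_moves(
  deltas=[
    [[-0.0145,0.0055,0,0,0,0,0.27],[-0.014,0.005,0,0,0,0,0.27],[0,0,0.03,0,0,0,0.27],[0,0,0.03,0,0,0,0.27],[0,0,0.015,0,0,0,0.27],[0,0,0,0,0,0,0.27],[0,0,0,0,0,0,0.27]],
  ],
)

```text
time_s: 29.0
tool_pos: [0.505, -0.412, 0.0334]
tool_rot: [2.546, 1.839, 0.004]
force: [-0.3, -0.3, 0.1]
gripper_width: 0.0624
finger_force: 0.0
```

```bash
python3 -c "
from h import *
go(.5045,-.411,.007,71.7)"
```

```text
t 29.0 pos [ 0.505  -0.412   0.0334] w 0.0624 ff 0.0 F [-0.3 -0.3  0.1] q [-0.75  0.6   1.56  0.    0.98 -0.43]
 turn first (deg): [ 0.11 -0.12 -0.02]  shift in target axes: [ 0.0008 -0.0008  0.0264]  in present axes: [ 0.0007 -0.0009  0.0264]
```

Request:
apply_moves(
  deltas=[
    [[0.0005,-0.0005,0.012,0,0,0,0.27],[0,0,0.01,0,0,0,0.27],[0,0,0.004,0,0,0,0.27],[0,0,0,0,0,0,0.27],[0,0,0,0,0,0,0.4],[0,0,0,0,0,0,0.5],[0,0,0,0,0,0,0.6],[0,0,0,0,0,0,1],[0,0,0,0,0,0,1],[0,0,0,0,0,0,1]],
  ],
)

```text
time_s: 30.0
tool_pos: [0.5045, -0.4105, 0.0071]
tool_rot: [-2.546, -1.84, -0.004]
force: [-0.3, 0.7, 4.4]
gripper_width: 0.0423
finger_force: 61.3
```

Request:
apply_moves(
  deltas=[
    [[0,0,-0.005,0,0,0,1],[0,0,-0.015,0,0,0,1],[0,0,-0.02,0,0,0,1],[0,0,0,0,0,0,1]],
  ],
)

```text
time_s: 30.4
tool_pos: [0.5057, -0.4119, 0.0497]
tool_rot: [2.543, 1.837, 0.006]
force: [0.9, -0.1, -1.4]
gripper_width: 0.0424
finger_force: 60.8
```

```bash
python3 -c "
from h import *
np.set_printoptions(precision=4,suppress=True)
go(.4895,.208,.29,84.7)
c=cam('scene');P=pts(c)
m=(abs(P[...,0]-.505)<.035)&(abs(P[...,1]+.41)<.035)
for a,b in((-.01,.008),(.008,.025),(.025,.04),(.04,.06)): 
  t=P[m&(P[...,2]>a)&(P[...,2]<=b)];print(a,b,len(t),t.mean(0) if len(t) else '', cv2.minAreaRect((t[:,:2]*1000).astype(np.float32)) if len(t) else '')
"
```

```text
t 30.4 pos [ 0.5057 -0.4119  0.0497] w 0.0424 ff 60.8 F [ 0.9 -0.1 -1.4] q [-0.75  0.58  1.55  0.    1.01 -0.43]
 turn first (deg): [  0.32   0.01 -13.  ]  shift in target axes: [ 0.6157 -0.0734 -0.2403]  in present axes: [ 0.5835 -0.2087 -0.2411]
-0.01 0.008 601 [ 0.5042 -0.4109  0.0031] ((504.9051208496094, -410.0050964355469), (69.77051544189453, 69.68994903564453), 0.016122378408908844)
0.008 0.025 0  
0.025 0.04 0  
0.04 0.06 250 [ 0.5018 -0.421   0.0549] ((502.67694091796875, -414.8347473144531), (49.907310485839844, 61.786041259765625), 67.53067016601562)
```

Request:
apply_moves(
  deltas=[
    [[0,0,-0.03,0,0,-6.5,1],[0,0,-0.042,0,0,-6.5,1],[0,0,-0.042,0,0,0,1],[0,0,-0.042,0,0,0,1],[0,0,-0.042,0,0,0,1],[0.02,-0.002,-0.042,0,0,0,1],[0.04,-0.005,0,0,0,0,1],[0.04,-0.005,0,0,0,0,1],[0.04,-0.005,0,0,0,0,1],[0.04,-0.005,0,0,0,0,1]],
  ],
)

```text
time_s: 31.45
tool_pos: [0.4976, -0.2279, 0.2862]
tool_rot: [-2.321, -2.114, -0.004]
force: [0.1, -0.1, 0.2]
gripper_width: 0.0421
finger_force: 61.0
```

Request:
apply_moves(
  deltas=[
    [[0.04,-0.005,0,0,0,0,1],[0.04,-0.005,0,0,0,0,1],[0.04,-0.005,0,0,0,0,1],[0.04,-0.005,0,0,0,0,1],[0.04,-0.005,0,0,0,0,1],[0.04,-0.005,0,0,0,0,1],[0.04,-0.005,0,0,0,0,1],[0.04,-0.005,0,0,0,0,1],[0.04,-0.005,0,0,0,0,1],[0.04,-0.005,0,0,0,0,1]],
  ],
)

```text
time_s: 32.45
tool_pos: [0.4847, 0.1748, 0.2872]
tool_rot: [-2.321, -2.115, -0.002]
force: [0.5, -0.7, -0.7]
gripper_width: 0.042
finger_force: 61.0
```

Request:
apply_moves(
  deltas=[
    [[0.03,-0.001,0,0,0,0,1],[0,0,0,0,0,0,1],[0,0,0,0,0,0,1]],
  ],
)

```text
time_s: 32.75
tool_pos: [0.4867, 0.2034, 0.2872]
tool_rot: [-2.319, -2.118, -0.001]
force: [-0.4, -0.7, 0.2]
gripper_width: 0.0418
finger_force: 61.0
```

```bash
python3 -c "
from h import *
go(.4895,.208,.018,84.7)"
```

```text
t 32.8 pos [0.4867 0.2034 0.2872] w 0.0418 ff 61.0 F [-0.4 -0.7  0.2] q [0.31 0.2  1.51 0.   1.43 0.41]
 turn first (deg): [-0.04 -0.08  0.11]  shift in target axes: [0.0048 0.0024 0.2692]  in present axes: [0.0045 0.0025 0.2692]
```

Request:
apply_moves(
  deltas=[
    [[0.0045,0.0025,0.03,0,0,0,1],[0,0,0.045,0,0,0,1],[0,0,0.045,0,0,0,1],[0,0,0.045,0,0,0,1],[0,0,0.04,0,0,0,1],[0,0,0.03,0,0,0,1],[0,0,0.01,0,0,0,1],[0,0,0.006,0,0,0,1],[0,0,0,0,0,0,1],[0,0,0,0,0,0,1]],
  ],
)

```text
time_s: 33.75
tool_pos: [0.492, 0.2083, 0.0385]
tool_rot: [2.322, 2.116, 0.008]
force: [0.9, 0.8, 0.9]
gripper_width: 0.0419
finger_force: 61.0
```

```bash
python3 -c "
from h import *
go(.4895,.208,.018,84.7)"
```

```text
t 33.8 pos [0.492  0.2083 0.0385] w 0.0419 ff 61.0 F [0.9 0.8 0.9] q [0.32 0.47 1.83 0.   0.84 0.41]
 turn first (deg): [ 0.21 -0.22 -0.02]  shift in target axes: [-0.0005 -0.0024  0.0205]  in present axes: [-0.0006 -0.0025  0.0205]
```

Request:
apply_moves(
  deltas=[
    [[-0.0005,-0.002,0.006,0.2,-0.2,0,1],[0,0,0.006,0,0,0,1],[0,0,0.004,0,0,0,1],[0,0,0.002,0,0,0,1],[0,0,0.001,0,0,0,1],[0,0,0,0,0,0,1],[0,0,0,0,0,0,1]],
  ],
)

```text
time_s: 34.45
tool_pos: [0.4882, 0.2078, 0.0182]
tool_rot: [-2.321, -2.115, 0.004]
force: [-0.6, 0.6, 2.6]
gripper_width: 0.0422
finger_force: 61.2
```

Request:
apply_moves(
  deltas=[
    [[0,0,0,0,0,0,0.45],[0,0,0,0,0,0,0.4],[0,0,0,0,0,0,0.38],[0,0,-0.01,0,0,0,0.38],[0,0,-0.035,0,0,0,0.38],[0,0,-0.045,0,0,0,0.38],[0,0,-0.045,0,0,0,0.38],[0,0,-0.045,0,0,0,0.38],[0,0,-0.045,0,0,0,0.38],[0,0,-0.045,0,0,0,0.38]],
  ],
)

```text
time_s: 35.45
tool_pos: [0.4886, 0.2078, 0.291]
tool_rot: [-2.321, -2.116, 0.002]
force: [0.3, 0.4, -0.1]
gripper_width: 0.0531
finger_force: 0.0
```

Request:
apply_moves(
  deltas=[
    [[-0.03,0,0,0,0,0,0.38],[-0.04,0,0,0,0,0,0.38],[-0.04,0,0,0,0,0,0.38],[-0.04,0,0,0,0,0,0.38],[-0.04,0,0,0,0,0,0.38],[-0.04,0,0,0,0,0,0.38],[-0.04,0,0,0,0,0,0.38],[-0.04,0,0,0,0,0,0.38],[0,0,0,0,0,0,0.38]],
  ],
)

```text
time_s: 36.35
tool_pos: [0.4601, -0.105, 0.2891]
tool_rot: [2.326, 2.109, -0.006]
force: [-0.3, 1.4, 0.5]
gripper_width: 0.053
finger_force: 0.0
```

```bash
python3 -c "
from h import *
np.set_printoptions(precision=4,suppress=True)
t=cam('top');c=cam('scene')
A=cv2.resize(t['img'][155:228,128:238,::-1],(550,365),interpolation=cv2.INTER_CUBIC);B=cv2.resize(c['img'][160:220,185:285,::-1],(360,216),interpolation=cv2.INTER_CUBIC)
cv2.imwrite('pics/fin.png',np.vstack([A,cv2.copyMakeBorder(B,0,0,0,190,cv2.BORDER_CONSTANT)]))
P=pts(t)
for n,x,y in(('foil',.489,.208),('corkscrew',.42,.356),('bung',.502,.349),('cork',.409,.215)):
  q=P[(abs(P[...,0]-x)<.012)&(abs(P[...,1]-y)<.012)][:,2];print(n,np.percentile(q,[10,50,90]))
"
```

```text
foil [0.012  0.0153 0.0259]
corkscrew [0.0147 0.0222 0.0282]
bung [0.0443 0.0463 0.049 ]
cork [0.0107 0.0539 0.0595]
```

View pics/fin.png

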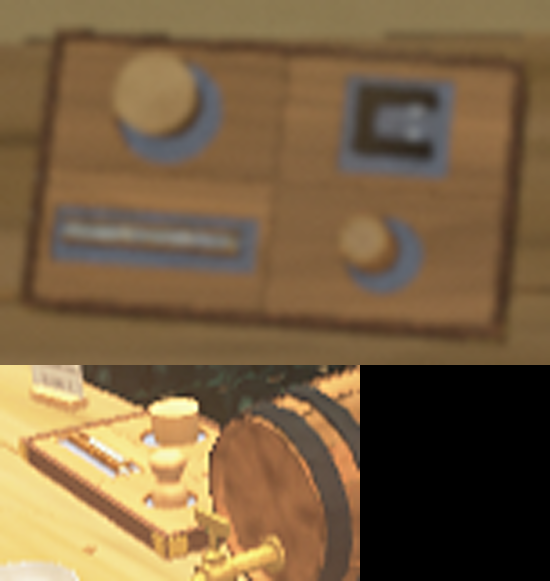

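All four things sit inside their cut-outs: bung at (157,95), clip (395,120), corkscrew (150,237), cork (365,243). Their top heights also match (46, 28, 28 and 59 mm).

```bash
python3 -c "
from rig import manip
print(manip.finish_job())"
```

```text
the job is handed in; nothing more can be done
None
```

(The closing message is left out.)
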